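# Lock the battery cap of the wall clock with the flat-blade key

### The arm

A 6-joint arm with a two-finger parallel gripper is mounted at the origin on the work surface. World frame = base frame: x ahead of the robot, y to its left, z up, the work surface at z = 0. Lengths are in m, angles in degrees, forces in N, time in s.
With the tool pointing down it reaches from about 0.15 to 0.775 m from the base axis. Payload 6.1 kg.
Tool frame: the origin (TCP) lies at the very end of the fingers, on their centre line; the grasp point (between the pads) lies 19 mm behind it; z points along the fingers, y is the direction in which the jaws open and shut (so a half turn about z gives the same grasp; the last joint's range is limited). The gripper opens to 85 mm and grips with 20 to 120 N. Pads are 22 mm wide; open, the fingers measure 114 mm over their backs; the gripper's body (76 mm by 85 mm) begins 54 mm behind the grasp point. The pads swing forward as they close: fully open they stand 13 mm farther back than shut.
Start: joints at [68.927, 7.208, -2.269, 80.523, 0, 90], TCP at [0.189, 0.49, 0.231] pointing down, gripper open.
Joint ranges: [-155.77, 155.77], [-54.66, 111.73], [-72.52, 77.12], [-102.08, 115.82], [-83.92, 84.16], [-180, 180]. Speed limits (degrees/s): [136.94, 136.94, 172.46, 180, 180, 180].

### API

Orientations are given as a 3x3 rotation matrix whose columns are the frame's x, y, z axes.
In Python, from bench import monitor, imaging, env, spot_in, silhouettes, mark_of gives the robot as it stands.
- The arm moves only by the tool send_rows, never from a script. Its argument "rows" is a list of rows, each a list of 7 numbers: the closure in counts, from 0 (fully open) to 255 (shut), then the shift along the tool's x, y, z in units of 60 mm (1.0 is 60 mm), then the turn, a rotation vector about the tool's x, y, z in units of 6 degrees (1.0 is 6 degrees). A call has 1 to 20 rows; each row shifts and turns the commanded pose from where the row before left it, along the tool's axes as they then stand; what a row does not reach is not made up. A row lasts 1/8 s, in which the tool goes at most 62.5 mm and 10.7 degrees, less where a joint would pass 70% of its speed; a pose out of reach is approached as far as the arm can. A call is refused whole if a number of a shift passes 1 or a number of a turn 1, either way. A call with a gripper value outside its range is refused whole. The fingers move at their own pace and stop on an object; "squeeze" is the grip in N (left out, the last holds). Time passes only in rows, so rows that do not move let the fingers close. It gives the time, the measured TCP pose, the force and the opening at its end, in the units of the state.
- monitor.get_obs(): the state, without advancing time (a new reading comes with each control period).
- imaging.snapshot(name): name is "side" or "top"; returns (picture, depth): 400x640x3 uint8, red, green, blue; 400x640 float32, m along the optical axis (not along the pixel's ray), 0 where there is no reading.
- imaging.calibration(name): a dict with "fx", "fy", "cx", "cy" (pixels), "origin" and "rotation" of the camera in the world. Camera axes: x right, y down, z forward; pixel columns grow to the right and rows downward; lengths in m; the calibration is good to about 2 mm. A picture is of the moment at which its call begins. calibration takes no time and is no camera call.
- env.hand_in(): hands the job in, once; it reports no verdict.
Trained networks look in the newest picture that a camera, given by its name, has taken for a name from the list of things; names that differ only in an ending like _2 or _b are one class to them, and where a whole thing is asked for, a point or a joint stands for the part that bears it (a point fixed in the world has none). Each returns a list of dicts, best first, with "p" (0 to 1); they miss things now and then, are a little off and sometimes report something else, mostly with a low value. They report only what shows in the picture. A call takes as long as a camera call. They do not tell look-alikes from the thing itself.
- spot_in(camera, target): "centre" ([x, y, z] in m, in the coordinates of the camera as it stood for that picture, good to about 4 mm: the middle of the surface that is visible of it).
- silhouettes(camera, target): "mask" (400x640 bool, what is visible of it).
- mark_of(camera, target): "centre" ([x, y, z] in m, in the coordinates of the camera as it stood for that picture, good to about 4 mm: a listed point, or the origin of a listed thing).
The state is a dict: "t": time; "joint_positions": joint angles; "qvel": joint speeds; "tau": joint torques, N m; "tcp_pos": TCP position; "tcp_rot": TCP orientation; "force": force on the tool from outside, world axes, zero at the start; "ft_torque": the same for the moment, N m; "opening": finger opening in m.
Only numpy, scipy, OpenCV 4.12 (cv2) and the standard library are available. Lean on these libraries where they do the work, as an engineer would, in place of code of your own. Each camera call takes 0.05 s, during which the arm holds its last target. There are 200 camera calls.

### The job

The fresh cell is in and its slotted cap has been dropped in place on the back of the wall clock, but not yet locked. Take the flat-blade key from its oak stand, put its blade in the slot and with it turn the cap clockwise (seen from above) fully home, then put the key back upright in its stand. Leave the movement plate, spandrel, tweezers case and mallet where they lie.

Things in the scene. Friction and masses are not known exactly. Their poses are not given: they have to be found in the camera images.
- clock: Round grey wall clock, 252 mm across, lying face down and clamped by three rim dogs on a cast-iron turntable 280 mm across; none of it moves. Origin: middle of its face side, 48 mm above the table. Its back is 123 mm above the table; the cap's axis is 55 mm from the middle along -x; the black drive housing on the +x half and the dogs are lower than the cap's top (141 mm).
- cap_slot (a point): Battery cap: ribbed aluminium disc 60 mm across, 12 mm proud of a black collar on the clock's back. In its top a straight slot with closed ends, 40 mm long, 7.5 mm wide, 9 mm deep, flat-bottomed. This point: centre of the slot's floor, on the cap's turning axis, 132 mm above the table top; the cap's rim is 9 mm above it. x runs along the slot, z up; the axes turn with the cap.
- cap (a joint): Turn of the battery cap, rad, growing clockwise seen from above: 0 unlocked, 1.571 locked (a firm stop). It starts between 0 and 0.3. It resists with about 0.15 N m of friction and stays where it is left. When locked, the slot lines up with two small pips on the black collar.
- key_grip (a point): Flat-blade key, 96 mm long, 150 g, upright in its stand, blade down. This point: centre of its flat-sided dark-wood grip, 60 mm wide (x), 18 mm thick (y), 50 mm high; z up along the key. Under the grip a wooden flange 56 mm across, from 25 to 33 mm below this point, then a 13 mm shank and a square-ended steel blade 32 mm wide (x), 4 mm thick (y), 24 mm high, ending 71 mm below this point.
- key_tip (a point): The middle of the key's blade end, 71 mm below key_grip on the key's axis; same axes.
- stand_mouth (a point): Key stand: oak block 120 mm (x) by 90 mm (y), 55 mm high, fast on the table, with one oblong slot in its top, 45 mm (x) by 21 mm (y), 45 mm deep. This point: middle of the slot's mouth, in the top face, 55 mm above the table. The key stands with its blade along the slot, its flange resting on the top face and key_grip 33 mm above this point.
- movement_plate: Bystander: flat brass clock plate 110 x 150 x 4 mm lying beside the work; origin at the middle of its underside.
- spandrel: Bystander: gilt openwork corner ornament, about 85 x 75 mm, 10 mm high; origin on its underside.
- tweezers_case: Bystander: flat tin case 42 x 152 x 21 mm with a small horn handle on its lid, 38 mm high over all; origin at the middle of its underside.
- mallet: Bystander: small light oak mallet 230 mm long, head 55 x 95 x 50 mm; origin on its underside near the middle of its length.
There are look-alikes about, which are no part of the job. Of the things shaped like the part that bears key_grip, the dark wooden one is meant. Of the things shaped like the part that bears stand_mouth, the wooden one is meant.

How it is judged:
By the outcome, as a careful person would: the job done as asked, in the order asked, and still so for the second after the job is handed in, with the robot touching nothing.
It also fails if it takes over 61 s, if anything falls off the work surface, if the arm or the gripper's body presses on something with over 40 N, if the wrist force passes 120 N, or if a joint passes its speed limit or range.

## Working session

There is one attempt and no reset: what is moved stays moved. The work goes in short steps, Python scripts to look and compute and a tool call to move; the robot and the scene stay as the last step left them, time stands still between calls to the robot, and variables do not carry over. Pictures are saved under pics/ and viewed, about 8 in all and at most 12, crops included, and the job is handed in when it is done.

Besides the shell and the picture viewer there is one more tool, called by a JSON object that holds its "api" and its "payload", one argument or row to a line. send_rows: Moves the arm, as the interface text tells. Its arguments: {"type":"object","properties":{"rows":{"type":"array","items":{"type":"array","items":{"type":"number"}}},"squeeze":{"type":"number"}},"required":["rows"]}

```bash
mkdir -p pics; cat > h.py <<'E'
from bench import monitor, imaging, env, spot_in, silhouettes, mark_of
import numpy as np, cv2
def W(cam,p):
    c=imaging.calibration(cam); return np.array(c["rotation"])@np.array(p)+np.array(c["origin"])
def pix(cam,w):
    c=imaging.calibration(cam); p=np.array(c["rotation"]).T@(np.array(w)-np.array(c["origin"]))
    return np.array([c["fx"]*p[0]/p[2]+c["cx"],c["fy"]*p[1]/p[2]+c["cy"]])
def cloud(cam,d):
    c=imaging.calibration(cam); v,u=np.mgrid[:400,:640]
    P=np.stack([(u-c["cx"])/c["fx"]*d,(v-c["cy"])/c["fy"]*d,d],-1)
    return P@np.array(c["rotation"]).T+np.array(c["origin"])
E
python3 - <<'E'
from h import *
np.set_printoptions(precision=4,suppress=True)
for cam in("top","side"):
    im,d=imaging.snapshot(cam); cv2.imwrite(f"pics/{cam}0.png",im[:,:,::-1]); np.savez(f"{cam}0.npz",im=im,d=d)
    print(cam,imaging.calibration(cam))
    for t in("cap_slot","key_grip","key_tip","stand_mouth","clock"):
        for r in mark_of(cam,t)[:4]: w=W(cam,r["centre"]); print(t,round(r["p"],2),w,pix(cam,w))
E
```

```text
top {'fx': 480.1206258319268, 'fy': 480.1206258319268, 'cx': 321.8146393085309, 'cy': 206.2252178241737, 'origin': array([ 0.3302, -0.0161,  1.4132]), 'rotation': array([[ 0.0243, -0.9882,  0.1512],
       [-0.9997, -0.0235,  0.0075],
       [-0.0038, -0.1513, -0.9885]])}
cap_slot 0.58 [ 0.436  -0.2236  0.1327] [402.4098 241.4786]
key_grip 0.68 [0.3762 0.1194 0.0755] [275.1849 261.7334]
key_grip 0.54 [0.5019 0.1523 0.0864] [264.7539 215.9445]
key_grip 0.53 [0.482  0.2642 0.069 ] [225.5635 222.8227]
stand_mouth 0.9 [0.6588 0.2879 0.0573] [221.5625 162.5309]
stand_mouth 0.69 [0.5042 0.1512 0.053 ] [266.5978 216.6877]
stand_mouth 0.61 [0.2889 0.2354 0.051 ] [233.3883 292.4337]
clock 0.73 [ 0.4916 -0.2405  0.0529] [403.801 224.343]
side {'fx': 433.78630303561226, 'fy': 433.78630303561226, 'cx': 324.8710928431395, 'cy': 192.65286378222714, 'origin': array([-0.4299, -0.964 ,  0.8659]), 'rotation': array([[ 0.6752, -0.3689,  0.6387],
       [-0.7373, -0.3108,  0.5999],
       [-0.0228, -0.876 , -0.4818]])}
cap_slot 0.69 [ 0.4433 -0.2229  0.1342] [344.0808 220.9871]
key_grip 0.79 [0.505  0.1544 0.0885] [278.5241 189.6159]
key_grip 0.63 [0.4826 0.266  0.0727] [255.4306 186.5138]
key_grip 0.62 [0.377  0.1215 0.0702] [258.4878 210.0043]
key_tip 0.77 [0.4806 0.2711 0.0004] [256.0438 202.2288]
key_tip 0.65 [ 0.3797  0.1185 -0.001 ] [261.4543 226.6887]
key_tip 0.51 [0.5053 0.1489 0.0172] [280.9197 206.284 ]
stand_mouth 0.83 [0.6576 0.2893 0.0559] [284.4398 173.4763]
stand_mouth 0.78 [0.5024 0.1553 0.0538] [278.5444 197.7799]
stand_mouth 0.63 [0.2854 0.2375 0.0557] [218.5547 212.6823]
clock 0.69 [ 0.492  -0.2427  0.0515] [358.4021 238.3937]
```

```bash
python3 - <<'E'
import cv2,numpy as np
t=cv2.imread("pics/top0.png")
cv2.imwrite("pics/a.png",cv2.resize(t[110:330,170:470],None,fx=2.66,fy=2.66,interpolation=cv2.INTER_CUBIC))
s=cv2.imread("pics/side0.png")
cv2.imwrite("pics/b.png",cv2.resize(s[130:270,190:400],None,fx=3.8,fy=3.8,interpolation=cv2.INTER_CUBIC))
E
```

```text
(no output)
```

View pics/a.png

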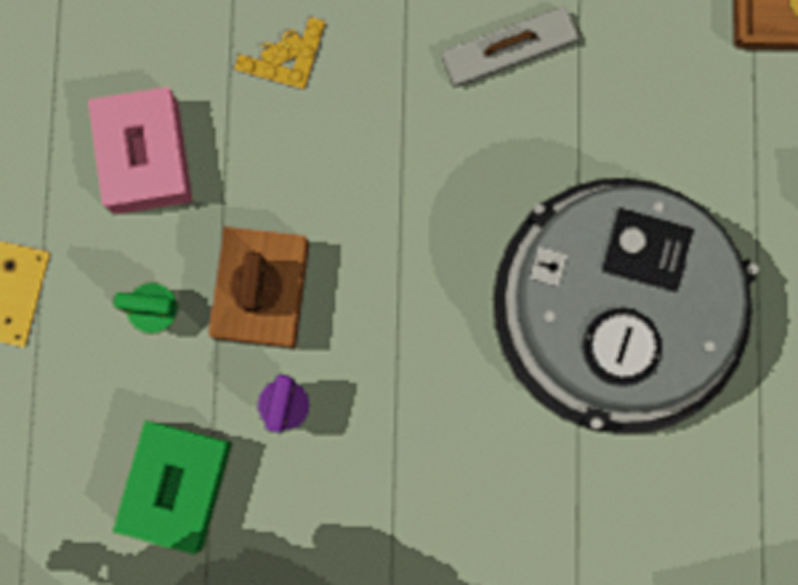

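View pics/b.png

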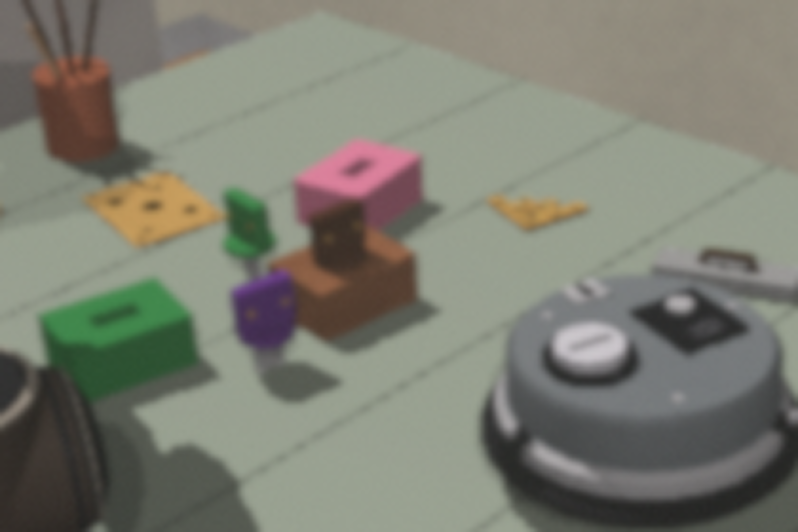

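The dark key stands in the oak block (top crop 255,280; side crop 340,235). The look-alikes are the green key (150,303), the purple key (283,403), the pink stand (138,150) and the green stand (172,487). I choose the brown key in the brown block at about (0.503, 0.153). The cap slot is at top crop (625,345).

```bash
cat >> h.py <<'E'
def onplane(cam,uv,z):
    c=imaging.calibration(cam); uv=np.atleast_2d(uv).astype(float); R=np.array(c["rotation"]);o=np.array(c["origin"])
    r=np.c_[(uv[:,0]-c["cx"])/c["fx"],(uv[:,1]-c["cy"])/c["fy"],np.ones(len(uv))]@R.T
    return o+r*((z-o[2])/r[:,2])[:,None]
def axis(P):
    m=P.mean(0); w,V=np.linalg.eigh(np.cov((P-m)[:,:2].T)); v=V[:,1]; return m,np.degrees(np.arctan2(v[1],v[0]))%180,np.sqrt(w*12)
E
python3 - <<'E'
from h import *
np.set_printoptions(precision=4,suppress=True)
for cam in("top","side"):
    z=np.load(cam+"0.npz"); im=z["im"];d=z["d"]; P=cloud(cam,d); g=im.astype(int).sum(2)/3
    near=lambda x,y,r:(np.hypot(P[...,0]-x,P[...,1]-y)<r)
    # key top
    m=near(.504,.153,.045)&(P[...,2]>(.105 if cam=="top" else .068)); v,u=np.nonzero(m)
    print(cam,"key",m.sum(),axis(P[m]),axis(onplane(cam,np.c_[u,v],.113)),P[m][:,2].max())
    m=near(.504,.153,.085)&(abs(P[...,2]-.055)<.006); 
    v,u=np.nonzero(m); Q=onplane(cam,np.c_[u,v],.055); print("stand",m.sum(),cv2.minAreaRect(Q[:,:2].astype(np.float32)*1000))
    cx=np.array([.436,-.2236]) 
    m=near(*cx,.045)&(abs(P[...,2]-.139)<.007)
    m2=(m&(g>150)).astype(np.uint8); m2=cv2.morphologyEx(m2,cv2.MORPH_CLOSE,np.ones((5,5)))
    n,l,s,c=cv2.connectedComponentsWithStats(m2); i=1+np.argmax(s[1:,4]); hull=(l==i)
    v,u=np.nonzero(hull); Q=onplane(cam,np.c_[u,v],.141); print("cap",hull.sum(),axis(Q))
    pt=Q.mean(0); 
    inn=cv2.erode(hull.astype(np.uint8),np.ones((3,3)))>0
    med=np.median(g[inn]); wt=np.clip(med-g-25,0,None)*inn; v,u=np.nonzero(wt>0); 
    Q=onplane(cam,np.c_[u,v],.141); ww=wt[v,u]; mm=np.average(Q,axis=0,weights=ww); C=np.cov((Q[:,:2]).T,aweights=ww); e,V=np.linalg.eigh(C)
    print("slot",len(ww),mm,np.degrees(np.arctan2(V[1,1],V[0,1]))%180,np.sqrt(12*e),med)
o=monitor.get_obs(); print(o["tcp_pos"],o["tcp_rot"],o["opening"],o["t"])
E
```

```text
top key 135 (array([0.501 , 0.1529, 0.1117]), np.float64(175.25404431384686), array([0.0175, 0.0577])) (array([0.5008, 0.1527, 0.113 ]), np.float64(175.1868213792041), array([0.0175, 0.0575])) 0.11888584023830129
stand 1010 ((502.50262451171875, 152.35806274414062), (90.62956237792969, 120.22665405273438), 84.72596740722656)
cap 392 (array([ 0.4407, -0.2264,  0.141 ]), np.float64(85.99431558661573), array([0.0509, 0.0518]))
slot 44 [ 0.4411 -0.2271  0.141 ] 162.0790093622871 [0.0059 0.0381] 185.33333333333334
side key 189 (array([0.4971, 0.1478, 0.0949]), np.float64(172.2197404217962), array([0.016 , 0.0635])) (array([0.4757, 0.1221, 0.113 ]), np.float64(39.018895027377255), array([0.0501, 0.1053])) 0.11775674767235178
stand 298 ((500.7455749511719, 149.86376953125), (101.1221694946289, 128.41384887695312), 84.50074768066406)
cap 166 (array([ 0.4408, -0.2272,  0.141 ]), np.float64(42.650297418919365), array([0.0508, 0.0562]))
slot 8 [ 0.4439 -0.2271  0.141 ] 160.10135927006363 [0.0044 0.0261] 191.66666666666666
[0.1888 0.4899 0.2313] [[-0.9331  0.3595  0.    ]
 [ 0.3595  0.9331 -0.    ]
 [-0.      0.     -1.    ]] 0.0851630297192576 0.6
```

{"api": "send_rows", "payload": {
  "rows": [
    [0, -0.689, -0.337, 0, 0, 0, 0],
    [0, -0.689, -0.337, 0, 0, 0, 0],
    [0, -0.689, -0.337, 0, 0, 0, 0],
    [0, -0.689, -0.337, 0, 0, 0, 0],
    [0, -0.689, -0.337, 0, 0, 0, 0],
    [0, -0.689, -0.337, 0, 0, 0, 0],
    [0, -0.689, -0.337, 0, 0, 0, 0],
    [0, -0.689, -0.337, 0, 0, 0, 0],
    [0, -0.689, -0.337, 0, 0, 0, 0],
    [0, -0.689, -0.337, 0, 0, 0, 0],
    [0, 0, 0, 0, 0, 0, -0.9],
    [0, 0, 0, 0, 0, 0, -0.9],
    [0, 0, 0, 0, 0, 0, -0.87],
    [0, 0, 0, 0, 0, 0, 0]
  ]
}}

```text
t: 2.35
tcp_pos: [0.5018, 0.1525, 0.2313]
tcp_rot: [[-0.996, 0.089, 0.0], [0.089, 0.996, -0.0], [-0.0, -0.0, -1.0]]
force: [-0.2, 0.1, -0.0]
opening: 0.0856
```

```bash
cat >> h.py <<'E'
def go(p,yaw):
    o=monitor.get_obs(); R=np.array(o["tcp_rot"]); d=R.T@(np.array(p)-o["tcp_pos"])/.06
    y=np.degrees(np.arctan2(R[1,0],R[0,0])); t=-((yaw-y+180)%360-180)/6
    print("t",round(o["t"],2),"pos",np.round(o["tcp_pos"],4),"yaw",round(y,2),"tilt z",np.round(R[:,2],3),"open",round(o["opening"],4),"F",np.round(o["force"],1),"M",np.round(o["ft_torque"],2),"j",np.round(o["joint_positions"],1))
    print("shift units",np.round(d,3),"turn units",round(t,2))
E
python3 -c "
from h import *
go([.5017,.1525,.0695],175)"
```

```text
t 2.35 pos [0.5018 0.1525 0.2313] yaw 174.89 tilt z [ 0. -0. -1.] open 0.0856 F [-0.2  0.1 -0. ] M [ 0.01  0.01 -0.01] j [16.9  7.2 -2.3 80.5 -0.  22. ]
shift units [ 2.000e-03 -0.000e+00  2.697e+00] turn units -0.02
```

{"api": "send_rows", "payload": {
  "rows": [
    [0, 0, 0, 0.7, 0, 0, 0],
    [0, 0, 0, 0.7, 0, 0, 0],
    [0, 0, 0, 0.6, 0, 0, 0],
    [0, 0, 0, 0.4, 0, 0, 0],
    [0, 0, 0, 0.28, 0, 0, 0],
    [0, 0, 0, 0, 0, 0, 0],
    [255, 0, 0, 0, 0, 0, 0],
    [255, 0, 0, 0, 0, 0, 0],
    [255, 0, 0, 0, 0, 0, 0],
    [255, 0, 0, 0, 0, 0, 0],
    [255, 0, 0, 0, 0, 0, 0],
    [255, 0, 0, 0, 0, 0, 0],
    [255, 0, 0, 0, 0, 0, 0]
  ],
  "squeeze": 70
}}

```text
t: 3.98
tcp_pos: [0.5022, 0.1527, 0.071]
tcp_rot: [[-0.996, 0.088, 0.001], [0.088, 0.996, 0.0], [-0.001, 0.0, -1.0]]
force: [-1.3, -0.7, 4.8]
opening: 0.0175
```

```bash
python3 -c "
from h import *
go([.5017,.1525,.0695],175)"
```

```text
t 3.98 pos [0.5022 0.1527 0.071 ] yaw 174.94 tilt z [ 0.001  0.    -1.   ] open 0.0175 F [-1.3 -0.7  4.8] M [-0.06  0.11 -0.03] j [ 16.9  10.  -19.4  60.5   0.   22. ]
shift units [ 0.008 -0.003  0.026] turn units -0.01
```

{"api": "send_rows", "payload": {
  "rows": [
    [255, 0, 0, -0.4, 0, 0, 0],
    [255, 0, 0, -0.75, 0, 0, 0],
    [255, 0, 0, -0.8, 0, 0, 0],
    [255, 0, 0, -0.8, 0, 0, 0],
    [255, 0.057, -0.8, 0, 0, 0, 0],
    [255, 0.057, -0.8, 0, 0, 0, 0],
    [255, 0.057, -0.8, 0, 0, 0, 0],
    [255, 0.057, -0.8, 0, 0, 0, 0],
    [255, 0.057, -0.8, 0, 0, 0, 0],
    [255, 0.057, -0.8, 0, 0, 0, 0],
    [255, 0.057, -0.8, 0, 0, 0, 0],
    [255, 0.057, -0.8, 0, 0, 0, 0],
    [255, 0, 0, 0, 0, 0, 0.8],
    [255, 0, 0, 0, 0, 0, 0.8],
    [255, 0, 0, 0, 0, 0, 0.56],
    [255, 0, 0, 0, 0, 0, 0]
  ]
}}

```text
t: 5.98
tcp_pos: [0.4404, -0.2275, 0.2349]
tcp_rot: [[-0.951, 0.309, -0.001], [0.309, 0.951, 0.001], [0.001, 0.0, -1.0]]
force: [-0.4, 0.6, -0.5]
opening: 0.0177
```

```bash
python3 - <<'E'
from h import *
go([.441,-.2271,.2],162)
for cam in("top","side"):
    im,d=imaging.snapshot(cam); cv2.imwrite(f"pics/{cam}1.png",im[:,:,::-1]); np.savez(f"{cam}1.npz",im=im,d=d)
    for t in("key_tip","key_grip","cap_slot"):
        for r in mark_of(cam,t)[:4]:
            w=W(cam,r["centre"]); 
            if np.hypot(w[0]-.44,w[1]+.227)<.06: print(cam,t,round(r["p"],2),w.round(4))
s=cv2.imread("pics/side1.png"); u,v=pix("side",[.441,-.227,.15]).astype(int)
cv2.imwrite("pics/c.png",cv2.resize(s[v-45:v+30,u-50:u+50],None,fx=8,fy=8,interpolation=cv2.INTER_CUBIC)); print(u,v)
E
```

```text
t 5.97 pos [ 0.4404 -0.2275  0.2349] yaw 162.02 tilt z [-0.001  0.001 -1.   ] open 0.0177 F [-0.4  0.6 -0.5] M [ 0.02 -0.03  0.  ] j [-27.3   4.1  -5.3  80.7  -0.   -9.3]
shift units [-0.008  0.009  0.581] turn units 0.0
top key_grip 0.54 [ 0.4382 -0.2292  0.2487]
top cap_slot 0.4 [ 0.4375 -0.2242  0.1295]
side key_tip 0.79 [ 0.4394 -0.2276  0.18  ]
side key_grip 0.62 [ 0.4439 -0.2258  0.2521]
side cap_slot 0.69 [ 0.4413 -0.2258  0.135 ]
side cap_slot 0.3 [ 0.441  -0.2253  0.2522]
344 217
```

View pics/c.png

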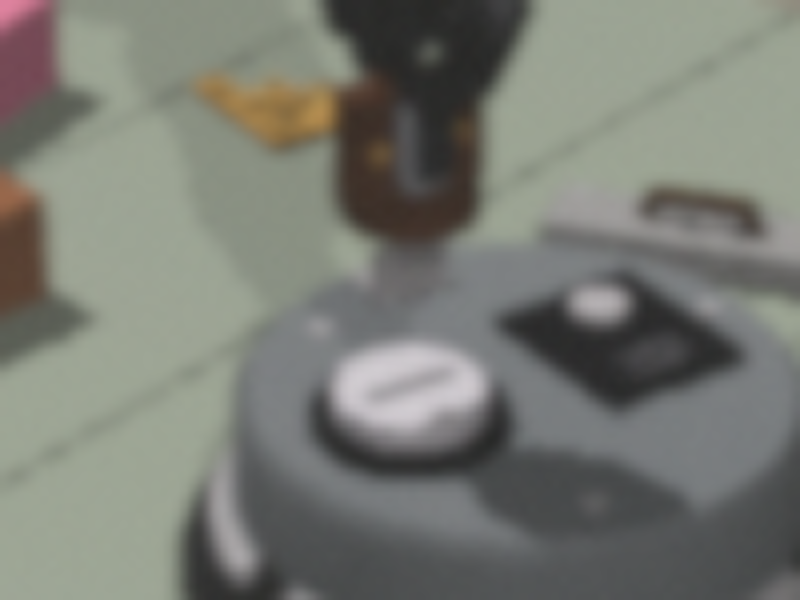

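The key is held upright (grip at crop 410,160, blade tip at 405,300), directly above the slot (410,383) and parallel to it. Now lowering slowly.

{"api": "send_rows", "payload": {
  "rows": [
    [255, -0.01, 0.01, 0.35, 0, 0, 0],
    [255, 0, 0, 0.27, 0, 0, 0],
    [255, 0, 0, 0, 0, 0, 0],
    [255, 0, 0, 0.03, 0, 0, 0],
    [255, 0, 0, 0.03, 0, 0, 0],
    [255, 0, 0, 0.03, 0, 0, 0],
    [255, 0, 0, 0, 0, 0, 0]
  ]
}}

```text
t: 7.25
tcp_pos: [0.4415, -0.2271, 0.1929]
tcp_rot: [[-0.951, 0.309, 0.0], [0.309, 0.951, -0.0], [-0.0, 0.0, -1.0]]
force: [-0.4, -0.1, -0.9]
opening: 0.0172
```

```bash
python3 - <<'E'
from h import *
go([.441,-.2271,.187],162)
im,d=imaging.snapshot("side"); s=im[:,:,::-1]; u,v=344,217
cv2.imwrite("pics/d.png",cv2.resize(s[v-35:v+40,u-50:u+50],None,fx=8,fy=8,interpolation=cv2.INTER_CUBIC))
E
```

```text
t 7.25 pos [ 0.4415 -0.2271  0.1929] yaw 161.99 tilt z [ 0. -0. -1.] open 0.0172 F [-0.4 -0.1 -0.9] M [-0.    0.02  0.03] j [-27.2   4.3 -10.3  75.4   0.   -9.2]
shift units [ 0.008 -0.002  0.099] turn units -0.0
```

View pics/d.png

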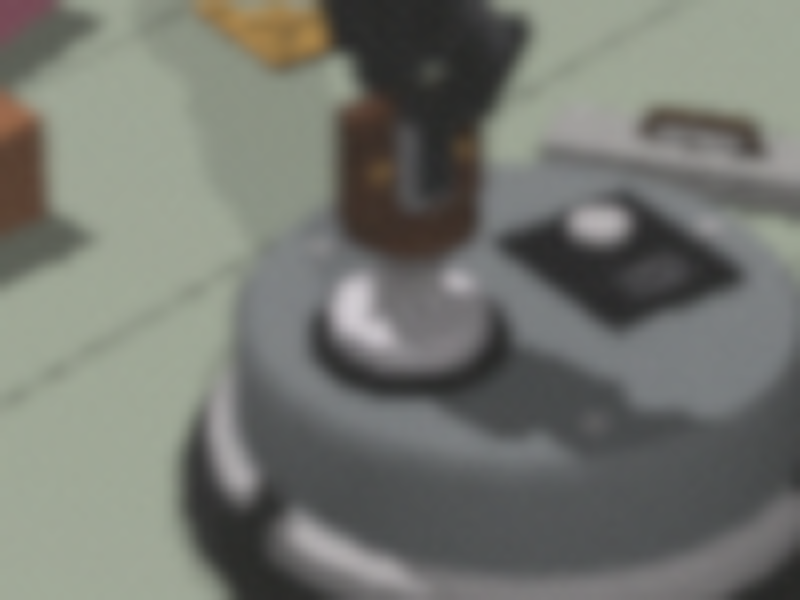

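The blade is at the cap (390,310) with no contact force, and by height it is just below the rim. Going on down.

{"api": "send_rows", "payload": {
  "rows": [
    [255, 0, 0, 0.035, 0, 0, 0],
    [255, 0, 0, 0.035, 0, 0, 0],
    [255, 0, 0, 0.025, 0, 0, 0],
    [255, 0, 0, 0, 0, 0, 0]
  ]
}}

```text
t: 7.8
tcp_pos: [0.4414, -0.2271, 0.187]
tcp_rot: [[-0.951, 0.309, -0.0], [0.309, 0.951, 0.0], [0.0, 0.0, -1.0]]
force: [-0.3, -0.1, -1.0]
opening: 0.017
```

{"api": "send_rows", "payload": {
  "rows": [
    [255, 0, 0, 0, 0, 0, 0.5],
    [255, 0, 0, 0, 0, 0, 0.5],
    [255, 0, 0, 0, 0, 0, 0.5],
    [255, 0, 0, 0, 0, 0, 0.5],
    [255, 0, 0, 0, 0, 0, 0.5],
    [255, 0, 0, 0, 0, 0, 0.5],
    [255, 0, 0, 0, 0, 0, 0]
  ]
}}

```text
t: 8.68
tcp_pos: [0.4413, -0.2275, 0.1872]
tcp_rot: [[-0.809, 0.588, -0.0], [0.588, 0.809, -0.001], [-0.0, -0.001, -1.0]]
force: [-1.3, -1.6, -1.6]
opening: 0.0172
```

```bash
python3 -c "
from h import *
go([.441,-.2271,.187],144)"
```

```text
t 8.68 pos [ 0.4413 -0.2275  0.1872] yaw 144.01 tilt z [-0.    -0.001 -1.   ] open 0.0172 F [-1.3 -1.6 -1.6] M [-0.45  0.27  0.03] j [-27.2   4.3 -11.   74.7  -0.1   8.7]
shift units [0.008 0.002 0.004] turn units 0.0
```

{"api": "send_rows", "payload": {
  "rows": [
    [255, 0, 0, 0, 0, 0, 0.5],
    [255, 0, 0, 0, 0, 0, 0.5],
    [255, 0, 0, 0, 0, 0, 0.5],
    [255, 0, 0, 0, 0, 0, 0.5],
    [255, 0, 0, 0, 0, 0, 0.5],
    [255, 0, 0, 0, 0, 0, 0.5]
  ]
}}

```text
t: 9.43
tcp_pos: [0.4413, -0.2275, 0.1872]
tcp_rot: [[-0.587, 0.809, -0.0], [0.809, 0.587, -0.001], [-0.0, -0.001, -1.0]]
force: [-0.8, -1.5, -1.3]
opening: 0.0173
```

```bash
python3 -c "
from h import *
go([.441,-.2271,.187],126)"
```

```text
t 9.43 pos [ 0.4413 -0.2275  0.1872] yaw 125.95 tilt z [-0.    -0.001 -1.   ] open 0.0173 F [-0.8 -1.5 -1.3] M [-0.53  0.26  0.2 ] j [-27.2   4.3 -11.   74.7  -0.1  26.8]
shift units [ 0.008 -0.     0.003] turn units -0.01
```

{"api": "send_rows", "payload": {
  "rows": [
    [255, 0, 0, 0, 0, 0, 0.5],
    [255, 0, 0, 0, 0, 0, 0.5],
    [255, 0, 0, 0, 0, 0, 0.5],
    [255, 0, 0, 0, 0, 0, 0.5],
    [255, 0, 0, 0, 0, 0, 0.5],
    [255, 0, 0, 0, 0, 0, 0.5],
    [255, 0, 0, 0, 0, 0, 0.5],
    [255, 0, 0, 0, 0, 0, 0.5],
    [255, 0, 0, 0, 0, 0, 0.5],
    [255, 0, 0, 0, 0, 0, 0.5],
    [255, 0, 0, 0, 0, 0, 0.5]
  ]
}}

```text
t: 10.8
tcp_pos: [0.4414, -0.2275, 0.1872]
tcp_rot: [[-0.052, 0.999, -0.0], [0.999, 0.052, -0.001], [-0.001, -0.0, -1.0]]
force: [-0.5, -2.2, -1.6]
opening: 0.0175
```

```bash
python3 -c "
from h import *
go([.441,-.2271,.187],93)"
```

```text
t 10.8 pos [ 0.4414 -0.2275  0.1872] yaw 92.96 tilt z [-0.    -0.001 -1.   ] open 0.0175 F [-0.5 -2.2 -1.6] M [-0.45  0.21  0.17] j [-27.2   4.3 -11.   74.7  -0.1  59.8]
shift units [ 0.007 -0.006  0.004] turn units -0.01
```

{"api": "send_rows", "payload": {
  "rows": [
    [255, 0, 0, 0, 0, 0, 0.5],
    [255, 0, 0, 0, 0, 0, 0.5],
    [255, 0, 0, 0, 0, 0, 0.5],
    [255, 0, 0, 0, 0, 0, 0]
  ]
}}

```text
t: 11.3
tcp_pos: [0.4414, -0.2275, 0.1872]
tcp_rot: [[0.104, 0.995, -0.0], [0.995, -0.104, -0.001], [-0.001, -0.0, -1.0]]
force: [-1.3, -2.9, -1.7]
opening: 0.0168
```

```bash
python3 -c "
from h import *
go([.441,-.2271,.187],84)"
```

```text
t 11.3 pos [ 0.4414 -0.2275  0.1872] yaw 84.06 tilt z [-0.    -0.001 -1.   ] open 0.0168 F [-1.3 -2.9 -1.7] M [-0.56  0.18  0.08] j [-27.2   4.3 -11.   74.7  -0.   68.7]
shift units [ 0.005 -0.007  0.004] turn units 0.01
```

{"api": "send_rows", "payload": {
  "rows": [
    [255, 0, 0, 0, 0, 0, 0.4],
    [255, 0, 0, 0, 0, 0, 0.4],
    [255, 0, 0, 0, 0, 0, 0.4]
  ]
}}

```text
t: 11.68
tcp_pos: [0.4414, -0.2275, 0.1872]
tcp_rot: [[0.228, 0.974, -0.0], [0.974, -0.228, -0.001], [-0.001, -0.0, -1.0]]
force: [-1.3, -3.3, -1.4]
opening: 0.0172
```

```bash
python3 -c "
from h import *
go([.441,-.2271,.187],80)"
```

```text
t 11.68 pos [ 0.4414 -0.2275  0.1872] yaw 76.81 tilt z [-0.    -0.001 -1.   ] open 0.0172 F [-1.3 -3.3 -1.4] M [-0.55  0.25  0.19] j [-27.2   4.3 -11.   74.7  -0.   76. ]
shift units [ 0.005 -0.008  0.004] turn units -0.53
```

{"api": "send_rows", "payload": {
  "rows": [
    [255, 0, 0, 0, 0, 0, 0.35],
    [255, 0, 0, 0, 0, 0, 0.35],
    [255, 0, 0, 0, 0, 0, 0.3]
  ]
}}

```text
t: 12.05
tcp_pos: [0.4415, -0.2274, 0.1873]
tcp_rot: [[0.331, 0.944, -0.0], [0.944, -0.331, -0.001], [-0.001, 0.0, -1.0]]
force: [-2.7, -4.1, -1.4]
opening: 0.0169
```

```bash
python3 -c "
from h import *
go([.441,-.2271,.187],70)"
```

```text
t 12.05 pos [ 0.4415 -0.2274  0.1873] yaw 70.7 tilt z [-0.    -0.001 -1.   ] open 0.0169 F [-2.7 -4.1 -1.4] M [-0.88  0.25  0.16] j [-27.2   4.3 -11.   74.7  -0.   82.1]
shift units [ 0.002 -0.009  0.004] turn units 0.12
```

{"api": "send_rows", "payload": {
  "rows": [
    [255, 0, 0, 0, 0, 0, 0.25],
    [255, 0, 0, 0, 0, 0, 0.25]
  ]
}}

```text
t: 12.3
tcp_pos: [0.4415, -0.2273, 0.1872]
tcp_rot: [[0.38, 0.925, -0.0], [0.925, -0.38, -0.0], [-0.0, 0.0, -1.0]]
force: [-1.4, -4.5, -1.9]
opening: 0.0171
```

```bash
python3 -c "
from h import *
go([.441,-.2271,.187],68)"
```

```text
t 12.3 pos [ 0.4415 -0.2273  0.1872] yaw 67.69 tilt z [-0. -0. -1.] open 0.0171 F [-1.4 -4.5 -1.9] M [-1.05  0.27  0.16] j [-27.2   4.3 -11.   74.7  -0.   85.1]
shift units [ 0.001 -0.009  0.004] turn units -0.05
```

{"api": "send_rows", "payload": {
  "rows": [
    [255, 0, 0, 0, 0, 0, 0.25],
    [255, 0, 0, 0, 0, 0, 0.25],
    [255, 0, 0, 0, 0, 0, 0]
  ]
}}

```text
t: 12.68
tcp_pos: [0.4415, -0.2273, 0.1872]
tcp_rot: [[0.426, 0.905, -0.0], [0.905, -0.426, -0.001], [-0.001, 0.0, -1.0]]
force: [-1.7, -6.3, -2.7]
opening: 0.0173
```

```bash
python3 - <<'E'
from h import *
go([.441,-.2271,.187],68)
a=[]
for cam in("side","top"):
    im,d=imaging.snapshot(cam); u,v=pix(cam,[.441,-.227,.15]).astype(int); np.savez(cam+"2.npz",im=im,d=d)
    a.append(cv2.resize(im[v-35:v+35,u-28:u+28,::-1],None,fx=7,fy=7,interpolation=cv2.INTER_CUBIC))
cv2.imwrite("pics/e.png",np.hstack(a))
E
```

```text
t 12.68 pos [ 0.4415 -0.2273  0.1872] yaw 64.78 tilt z [-0.    -0.001 -1.   ] open 0.0173 F [-1.7 -6.3 -2.7] M [-1.24  0.39  0.74] j [-27.2   4.3 -11.   74.7  -0.   88. ]
shift units [ 0.    -0.009  0.004] turn units -0.54
```

View pics/e.png

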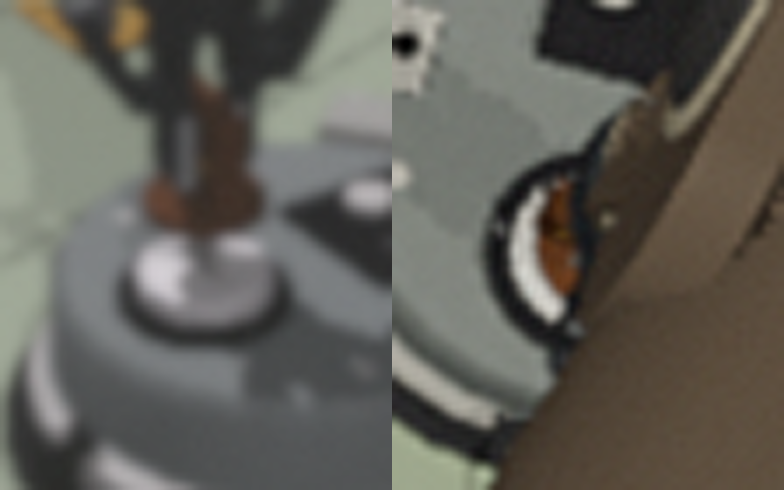

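Moment about the axis jumped to 0.74 N m at yaw 65°, which looks like the stop. One more small push to confirm.

{"api": "send_rows", "payload": {
  "rows": [
    [255, 0, 0, 0, 0, 0, 0.2],
    [255, 0, 0, 0, 0, 0, 0.1],
    [255, 0, 0, 0, 0, 0, 0]
  ]
}}

```text
t: 13.15
tcp_pos: [0.4415, -0.2273, 0.1872]
tcp_rot: [[0.453, 0.891, -0.0], [0.891, -0.453, -0.001], [-0.001, 0.0, -1.0]]
force: [-1.6, -4.7, -1.7]
opening: 0.0171
```

```bash
python3 -c "
from h import *
go([.441,-.2271,.187],68)"
```

```text
t 13.15 pos [ 0.4415 -0.2273  0.1872] yaw 63.05 tilt z [-0.    -0.001 -1.   ] open 0.0171 F [-1.6 -4.7 -1.7] M [-1.34  0.37  1.2 ] j [-27.2   4.3 -11.   74.7  -0.   89.7]
shift units [-0.    -0.009  0.004] turn units -0.82
```

Firm stop (1.2 N m). Unwinding within the blade's play.

{"api": "send_rows", "payload": {
  "rows": [
    [255, 0, 0, 0, 0, 0, -0.3],
    [255, 0, 0, 0, 0, 0, -0.3],
    [255, 0, 0, 0, 0, 0, -0.15],
    [255, 0, 0, 0, 0, 0, 0]
  ]
}}

```text
t: 13.65
tcp_pos: [0.4415, -0.2271, 0.1872]
tcp_rot: [[0.384, 0.924, 0.0], [0.924, -0.384, 0.0], [0.0, 0.0, -1.0]]
force: [-1.6, -4.1, -0.4]
opening: 0.0173
```

```bash
python3 -c "
from h import *
go([.441,-.2271,.187],68)"
```

```text
t 13.65 pos [ 0.4415 -0.2271  0.1872] yaw 67.45 tilt z [ 0.  0. -1.] open 0.0173 F [-1.6 -4.1 -0.4] M [-1.05  0.33  0.2 ] j [-27.2   4.3 -11.   74.7   0.   85.3]
shift units [-0.003 -0.008  0.003] turn units -0.09
```

{"api": "send_rows", "payload": {
  "rows": [
    [255, 0, 0, 0, 0, 0, -0.3],
    [255, 0, 0, 0, 0, 0, 0],
    [255, 0, 0, -0.1, 0, 0, 0],
    [255, 0, 0, -0.2, 0, 0, 0],
    [255, 0, 0, -0.5, 0, 0, 0],
    [255, 0, 0, -0.3, 0, 0, 0],
    [255, 0, 0, 0, 0, 0, 0]
  ]
}}

```text
t: 14.52
tcp_pos: [0.4423, -0.2275, 0.2553]
tcp_rot: [[0.354, 0.935, 0.003], [0.935, -0.354, -0.001], [-0.0, 0.004, -1.0]]
force: [0.1, 0.4, -1.2]
opening: 0.0174
```

```bash
python3 - <<'E'
from h import *
go([.5022,.1527,.252],175)
im,d=imaging.snapshot("side"); u,v=pix("side",[.441,-.227,.165]).astype(int); np.savez("side3.npz",im=im,d=d)
cv2.imwrite("pics/f.png",cv2.resize(im[v-37:v+37,u-40:u+40,::-1],None,fx=8,fy=8,interpolation=cv2.INTER_CUBIC))
for t in("key_tip","key_grip"):
    for r in mark_of("side",t)[:4]:
        w=W("side",r["centre"]); 
        if np.hypot(w[0]-.44,w[1]+.227)<.06: print(t,round(r["p"],2),w.round(4))
E
```

```text
t 14.53 pos [ 0.4423 -0.2275  0.2553] yaw 69.28 tilt z [ 0.003 -0.001 -1.   ] open 0.0174 F [ 0.1  0.4 -1.2] M [ 0.    0.02 -0.03] j [-27.2   4.1  -2.7  83.    0.   83.5]
shift units [ 6.28  -1.308  0.049] turn units -17.62
key_tip 0.74 [ 0.4406 -0.2267  0.2013]
key_grip 0.5 [ 0.4419 -0.2276  0.2699]
```

View pics/f.png

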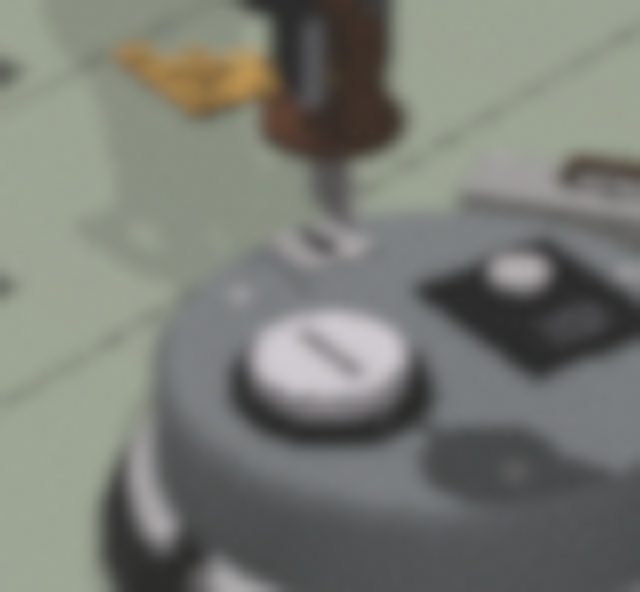

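The key is out and upright (330,170). The slot (335,353) has turned by about a quarter turn. Returning to the stand.

{"api": "send_rows", "payload": {
  "rows": [
    [255, 0.785, -0.1635, 0, 0, 0, 0],
    [255, 0.785, -0.1635, 0, 0, 0, 0],
    [255, 0.785, -0.1635, 0, 0, 0, 0],
    [255, 0.785, -0.1635, 0, 0, 0, 0],
    [255, 0.785, -0.1635, 0, 0, 0, 0],
    [255, 0.785, -0.1635, 0, 0, 0, 0],
    [255, 0.785, -0.1635, 0, 0, 0, 0],
    [255, 0.785, -0.1635, 0, 0, 0, 0],
    [255, 0, 0, 0, 0, 0, 0]
  ]
}}

```text
t: 15.8
tcp_pos: [0.5011, 0.1558, 0.2516]
tcp_rot: [[0.35, 0.937, -0.002], [0.937, -0.35, -0.0], [-0.001, -0.002, -1.0]]
force: [-0.4, -0.8, -1.2]
opening: 0.0172
```

{"api": "send_rows", "payload": {
  "rows": [
    [255, 0, 0, 0, 0, 0, -0.98],
    [255, 0, 0, 0, 0, 0, -0.98],
    [255, 0, 0, 0, 0, 0, -0.98],
    [255, 0, 0, 0, 0, 0, -0.98],
    [255, 0, 0, 0, 0, 0, -0.98],
    [255, 0, 0, 0, 0, 0, -0.98],
    [255, 0, 0, 0, 0, 0, -0.98],
    [255, 0, 0, 0, 0, 0, -0.98],
    [255, 0, 0, 0, 0, 0, -0.98],
    [255, 0, 0, 0, 0, 0, -0.98],
    [255, 0, 0, 0, 0, 0, -0.98],
    [255, 0, 0, 0, 0, 0, -0.98],
    [255, 0, 0, 0, 0, 0, -0.98],
    [255, 0, 0, 0, 0, 0, -0.98],
    [255, 0, 0, 0, 0, 0, -0.98],
    [255, 0, 0, 0, 0, 0, -0.98],
    [255, 0, 0, 0, 0, 0, -0.98],
    [255, 0, 0, 0, 0, 0, -0.96],
    [255, 0, 0, 0, 0, 0, 0]
  ]
}}

```text
t: 18.18
tcp_pos: [0.501, 0.1523, 0.2525]
tcp_rot: [[-0.996, 0.089, -0.001], [0.089, 0.996, -0.001], [0.001, -0.001, -1.0]]
force: [0.1, 0.6, -1.9]
opening: 0.0175
```

```bash
python3 - <<'E'
from h import *
np.set_printoptions(precision=4,suppress=True)
go([.502,.1527,.0715],175)
im,d=imaging.snapshot("side")
for t in("key_tip","key_grip"):
    for r in mark_of("side",t)[:4]:
        w=W("side",r["centre"]); 
        if np.hypot(w[0]-.502,w[1]-.153)<.06: print(t,round(r["p"],2),w.round(4))
im,d=imaging.snapshot("top"); P=cloud("top",d); g=im.astype(int).sum(2)/3
m=(np.hypot(P[...,0]-.441,P[...,1]+.227)<.045)&(abs(P[...,2]-.139)<.007)
m2=cv2.morphologyEx((m&(g>150)).astype(np.uint8),cv2.MORPH_CLOSE,np.ones((5,5))); inn=cv2.erode(m2,np.ones((3,3)))>0
med=np.median(g[inn]); wt=np.clip(med-g-25,0,None)*inn; v,u=np.nonzero(wt>0); Q=onplane("top",np.c_[u,v],.141); ww=wt[v,u]
e,V=np.linalg.eigh(np.cov(Q[:,:2].T,aweights=ww)); print("slot",len(ww),np.average(Q,axis=0,weights=ww),np.degrees(np.arctan2(V[1,1],V[0,1]))%180,np.sqrt(12*e))
u,v=pix("top",[.441,-.227,.141]).astype(int)
cv2.imwrite("pics/g.png",cv2.resize(im[v-20:v+20,u-20:u+20,::-1],None,fx=14,fy=14,interpolation=cv2.INTER_CUBIC))
E
```

```text
t 18.18 pos [0.501  0.1523 0.2525] yaw 174.9 tilt z [-0.001 -0.001 -1.   ] open 0.0175 F [ 0.1  0.6 -1.9] M [-0.01 -0.01 -0.05] j [16.9  7.2  0.4 83.3 -0.  22. ]
shift units [-0.02   0.011  3.017] turn units -0.02
key_tip 0.55 [0.5011 0.1514 0.1998]
key_grip 0.82 [0.5007 0.1538 0.2682]
  return _methods._mean(a, axis=axis, dtype=dtype,
  ret = ret.dtype.type(ret / rcount)
Traceback (most recent call last):
ZeroDivisionError: Weights sum to zero, can't be normalized
```

```bash
python3 - <<'E'
from h import *
im,d=imaging.snapshot("top"); u,v=pix("top",[.441,-.227,.141]).astype(int); P=cloud("top",d); print(u,v,P[v-2:v+3:2,u-2:u+3:2].round(3).tolist()); np.savez("top4.npz",im=im,d=d)
a=cv2.resize(im[v-20:v+20,u-20:u+20,::-1],(400,400),interpolation=cv2.INTER_CUBIC)
im,d=imaging.snapshot("side"); u,v=pix("side",[.441,-.227,.141]).astype(int)
b=cv2.resize(im[v-20:v+20,u-20:u+20,::-1],(400,400),interpolation=cv2.INTER_CUBIC)
cv2.imwrite("pics/g.png",np.hstack([a,b]))
E
```

```text
404 239 [[[0.447, -0.221, 0.145], [0.448, -0.227, 0.139], [0.448, -0.232, 0.137]], [[0.443, -0.223, 0.13], [0.443, -0.228, 0.131], [0.442, -0.232, 0.138]], [[0.436, -0.221, 0.142], [0.437, -0.228, 0.132], [0.437, -0.232, 0.137]]]
```

View pics/g.png

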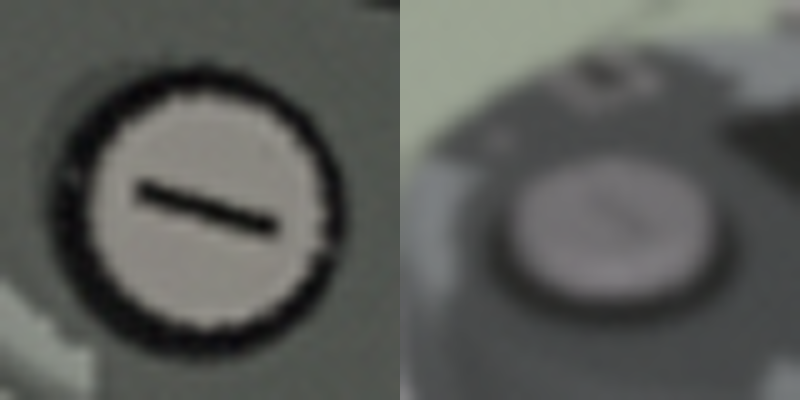

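The slot runs (140,190) to (277,228), 15.5°, and the pips lie at (73,177) and (335,248), 15.2°, so the cap is locked. Inserting the key into the stand.

{"api": "send_rows", "payload": {
  "rows": [
    [255, -0.02, 0.011, 0.6, 0, 0, 0],
    [255, 0, 0, 0.7, 0, 0, 0],
    [255, 0, 0, 0.5, 0, 0, 0],
    [255, 0, 0, 0, 0, 0, 0],
    [255, 0, 0, 0.3, 0, 0, 0],
    [255, 0, 0, 0.3, 0, 0, 0],
    [255, 0, 0, 0.3, 0, 0, 0],
    [255, 0, 0, 0.15, 0, 0, 0],
    [255, 0, 0, 0.08, 0, 0, 0],
    [255, 0, 0, 0.05, 0, 0, 0],
    [255, 0, 0, 0, 0, 0, 0]
  ]
}}

```text
t: 19.85
tcp_pos: [0.5028, 0.1536, 0.0748]
tcp_rot: [[-0.996, 0.087, 0.0], [0.087, 0.996, 0.0], [-0.0, 0.0, -1.0]]
force: [0.7, 0.8, -0.7]
opening: 0.0172
```

```bash
python3 -c "
from h import *
go([.502,.1527,.071],175)"
```

```text
t 19.85 pos [0.5028 0.1536 0.0748] yaw 175.01 tilt z [ 0.  0. -1.] open 0.0172 F [ 0.7  0.8 -0.7] M [ 0.01 -0.01  0.03] j [ 17.   10.  -18.9  61.1  -0.   22. ]
shift units [ 0.012 -0.017  0.063] turn units 0.0
```

{"api": "send_rows", "payload": {
  "rows": [
    [255, 0.012, -0.017, 0.03, 0, 0, 0],
    [255, 0, 0, 0.025, 0, 0, 0],
    [255, 0, 0, 0, 0, 0, 0]
  ]
}}

```text
t: 20.23
tcp_pos: [0.5018, 0.1526, 0.0711]
tcp_rot: [[-0.996, 0.087, 0.0], [0.087, 0.996, 0.0], [-0.0, 0.0, -1.0]]
force: [-0.3, 0.2, -1.0]
opening: 0.0172
```

```bash
python3 -c "
from h import *
go([.502,.1527,.071],175)"
```

```text
t 20.23 pos [0.5018 0.1526 0.0711] yaw 175.01 tilt z [ 0.  0. -1.] open 0.0172 F [-0.3  0.2 -1. ] M [-0.03 -0.03 -0.03] j [ 16.9  10.  -19.4  60.6   0.   21.9]
shift units [-0.003  0.001  0.002] turn units 0.0
```

{"api": "send_rows", "payload": {
  "rows": [
    [255, 0, 0, 0.015, 0, 0, 0],
    [255, 0, 0, 0, 0, 0, 0]
  ]
}}

```text
t: 20.48
tcp_pos: [0.5018, 0.1526, 0.0711]
tcp_rot: [[-0.996, 0.087, 0.001], [0.087, 0.996, 0.0], [-0.001, 0.0, -1.0]]
force: [-3.2, -0.8, 5.8]
opening: 0.0175
```

Flange is seated (5.8 N). Release, rise straight up and move clear.

{"api": "send_rows", "payload": {
  "rows": [
    [0, 0, 0, 0, 0, 0, 0],
    [0, 0, 0, 0, 0, 0, 0],
    [0, 0, 0, 0, 0, 0, 0],
    [0, 0, 0, 0, 0, 0, 0],
    [0, 0, 0, 0, 0, 0, 0],
    [0, 0, 0, 0, 0, 0, 0],
    [0, 0, 0, -0.3, 0, 0, 0],
    [0, 0, 0, -0.7, 0, 0, 0],
    [0, 0, 0, -0.8, 0, 0, 0],
    [0, 0, 0, -0.8, 0, 0, 0],
    [0, 0.6, 0.5, -0.2, 0, 0, 0],
    [0, 0.7, 0.5, 0, 0, 0, 0],
    [0, 0.7, 0.5, 0, 0, 0, 0],
    [0, 0.7, 0.5, 0, 0, 0, 0],
    [0, 0, 0, 0, 0, 0, 0]
  ]
}}

```text
t: 22.35
tcp_pos: [0.3487, 0.2879, 0.2385]
tcp_rot: [[-0.997, 0.082, 0.0], [0.082, 0.997, 0.001], [-0.0, 0.001, -1.0]]
force: [0.6, -0.2, -0.7]
opening: 0.0855
```

```bash
python3 - <<'E'
from h import *
go([.502,.1527,.25],175)
a=[]
for cam in("top","side"):
    im,d=imaging.snapshot(cam)
    for t in("key_grip","key_tip"):
        for r in mark_of(cam,t)[:4]:
            w=W(cam,r["centre"]); 
            if np.hypot(w[0]-.502,w[1]-.153)<.05: print(cam,t,round(r["p"],2),w.round(4))
    if cam=="top":
        P=cloud(cam,d); m=(np.hypot(P[...,0]-.502,P[...,1]-.153)<.045)&(P[...,2]>.105)&(P[...,2]<.13); print(axis(P[m]) if m.sum()>5 else m.sum())
        b=cv2.resize(im[110:330,170:470,::-1],(800,587)); b=b[:290]
    else: c=cv2.resize(im[130:270,190:400,::-1],(450,300),interpolation=cv2.INTER_CUBIC)
cv2.imwrite("pics/i.png",np.vstack([b,np.pad(c,((0,0),(0,350),(0,0)))]))
E
```

```text
t 22.35 pos [0.3487 0.2879 0.2385] yaw 175.3 tilt z [ 0.     0.001 -1.   ] open 0.0855 F [ 0.6 -0.2 -0.7] M [-0.11 -0.05  0.02] j [39.5 -0.7 -9.8 80.9  0.  44.2]
shift units [-2.731 -2.037 -0.193] turn units 0.05
top key_grip 0.68 [0.5024 0.1481 0.087 ]
(array([0.50029017, 0.15322244, 0.11168343]), np.float64(175.08446841865816), array([0.01814551, 0.05970642]))
side key_grip 0.63 [0.5049 0.1552 0.0846]
side key_tip 0.56 [0.5019 0.1543 0.0208]
```

View pics/i.png

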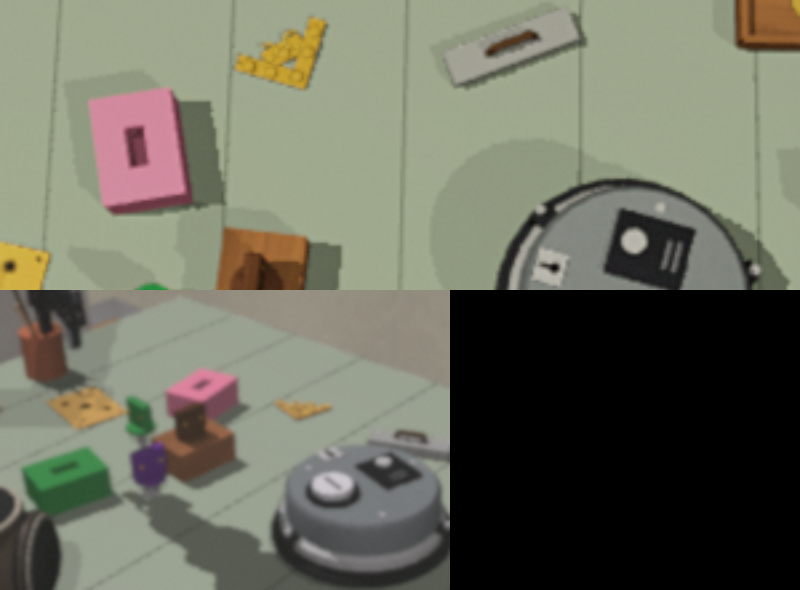

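The key stands upright in the oak block (190,420), the cap slot is still turned, and everything else is where it was. Handing in.

```bash
python3 -c "
from h import *
print(env.hand_in())"
```

```text
the job is handed in; nothing more can be done
None
```

The battery cap is locked and the dark-wood key is back upright in its oak stand. I handed the job in at about 22.5 s of the 61 s allowed.

- **Cap:** I turned it clockwise until it hit a firm stop, where the turning moment rose from about 0.2 to 1.2 N m. With the key out, the top picture shows the slot at 15.5° and the two pips at 15.2°, so they line up.
- **Key:** Its flange met the stand with 5.8 N before I let go. The last pictures put the grip's top 112 mm above the table, turned 175° about the vertical, within about 1 mm and 0.2° of its position at the start.
- **Other objects:** The spandrel, tweezers case and movement plate look unmoved in the last pictures. I did not check the mallet; it was not in any of the crops I viewed, but the arm's path stayed well above the table.
- **Failed check:** One automatic reading of the slot's angle failed because the cap was in the arm's shadow. I read the angle from a close crop instead.

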